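Shake a bottle of touch-up paint on the press-to-run shaker

ROBOT

A 6-joint arm with a two-finger parallel gripper is mounted at the origin on the work surface. World frame = base frame: x ahead of the robot, y to its left, z up, the work surface at z = 0. Lengths are in mm, angles in rad, forces in N, time in s.
With the tool pointing down it reaches from about 250 to 725 mm from the base axis. Payload 4 kg.
Tool frame: the origin (TCP) lies on the centre line of the jaws, within the pads' length; the fingertips stand 11 mm ahead of it and the grasp point (between the pads) lies 8 mm behind it; z points along the fingers, y is the direction in which the jaws open and shut (so a half turn about z gives the same grasp; the last joint's range is limited). The gripper opens to 85 mm and grips with 20 to 120 N. Pads are 22 mm wide; open, the fingers measure 114 mm over their backs; the gripper's body (76 mm by 85 mm) begins 54 mm behind the grasp point. The pads swing forward as they close: fully open they stand 13 mm farther back than shut.
Start: joints at [1.124, 0.241, 0.005, 1.335, 0, 1.571], TCP at [216.039, 450.917, 217.806] pointing down, gripper open.
Joint ranges: [-2.72, 2.72], [-1.05, 1.87], [-1.09, 1.28], [-1.99, 2.15], [-1.42, 1.44], [-3.14, 3.14]. Speed limits (rad/s): [2.79, 2.79, 3.14, 3.14, 3.14, 3.14].

INTERFACE

Orientations are given as a unit quaternion [w, x, y, z].
In Python, from bench import monitor, camera, bot gives the robot as it stands. The module is installed in compiled form; this text tells all that it offers.
- The arm moves only by the tool apply_moves, never from a script. Its argument "series" is a list of rows, each an object of numbers: "gripper": the opening, from 0 (shut) to 1 (fully open); "tx", "ty", "tz": the shift along the tool's x, y, z in m; "yaw": the turn about the tool's z in rad. In form: [{"gripper": .., "tx": .., "ty": .., "tz": .., "yaw": ..}, ...]. A call has exactly 10 rows; each row is the pose to reach, as a shift and turn from the pose measured when the call began, along the tool's axes at that moment; what a row does not reach only later rows make up. A row lasts 1/8 s, in which the tool goes at most 62.5 mm and 10.7 degrees, less where a joint would pass 70% of its speed; a pose out of reach is approached as far as the arm can. A call with a gripper value outside its range is refused whole. The fingers move at their own pace and stop on an object; "squeeze" is the grip in N (left out, the last holds). Time passes only in rows, so rows that repeat a pose let the fingers close, or fill a call up. It gives the time, the measured TCP pose, the force and the opening at its end, in the units of the state.
- monitor.get_state(): the state, without advancing time (a new reading comes with each control period).
- camera(name): name is "side" or "top" or "wrist"; returns a dict with "img" (480x640x3 uint8, red, green, blue), "intrinsics" (3x3 intrinsics, pixels), "pose" (4x4, takes a point from camera to world coordinates). Camera axes: x right, y up, looking along -z (the intrinsics and any distortion apply to the point x, -y, -z); pixel columns grow to the right and rows downward; lengths in mm; the calibration is good to about 2 mm. A picture is of the moment at which its call begins. There is no depth.
- bot.close_job(): hands the job in, once; it reports no verdict.
The state is a dict: "clock": time; "joint_positions": joint angles; "joint_vel": joint speeds; "joint_torque": joint torques, N m; "tool_pos": TCP position; "ee_rot": TCP orientation; "force": force on the tool from outside, world axes, zero at the start; "moment": the same for the moment, N m; "finger_gap": finger opening in mm.
Only numpy, scipy, OpenCV 4.12 (cv2) and the standard library are available. Lean on these libraries where they do the work, as an engineer would, in place of code of your own. Each camera call takes 0.05 s, during which the arm holds its last target.

TASK

Shake the touch-up paint: pick up the taller of the two round bottles, hold it upright over the middle of the shaker's round rubber plate and press it straight down until the sprung plate is fully depressed, and keep it pressed there for about two seconds. Then lift it off and stand it upright in the shallow steel tray, and let go.

Things in the scene. Friction and masses are not known exactly. Their poses are not given: they have to be found in the camera images.
- tall_bottle_mid (a point): Centre (half-way up) of the closed round grey plastic bottle, 80 mm tall, 44 mm wide, pale paper band, black screw cap 31 mm wide. Straight sides up to 54 mm from its foot; flat underside 40 mm below this point; z along its axis, up. 0.08 to 0.17 kg. Near it, places mixed: a like bottle only 50 mm tall, an oblong metal can 66 x 34 x 76 mm high, a squat wide tin.
- pad_top (a point): Centre of the top of the shaker's plate: a flat, level, round, black rubber-topped disc 72 mm wide on a short stem, above a fixed grey steel box 150 x 160 mm whose top is 50 mm above the bench. The disc's top is 76 mm above the bench when up; this point goes down with it. z up.
- pad (a joint): How far the shaker's plate is pressed down, m: 0 when up, 0.014 when fully depressed, at its stop. A spring lifts it: it starts to move at about 3 N, needs about 9 N to be fully down, and rises by itself. The bottle's own weight does not press it down.
- tray_in (a point): Centre of the inner floor of the fixed, shallow, open steel tray, 150 x 160 mm outside (along this frame's x, y), 18 mm high, walls and floor 4 mm thick, beside the shaker (to its left or right). The floor is 4 mm above the bench, flat and empty. z up.
Mind the look-alikes: they are no part of the job. What is shaped like the part that bears tall_bottle_mid but pink is not meant. Of the things that look like the part that bears tray_in, take the one that is nearest to the robot's base at the start.

How it is judged (in metres and radians):
On the way:
1. the tall bottle presses the shaker's plate down by at least 11.5 of its 14 mm for 1 s without a break, standing on it within 18 mm of its centre and 10 degrees of upright (value of joint pad above 0.0115 m and horizontal distance between tall_bottle_mid and pad_top below 0.018 m and z of tall_bottle_mid in the frame of pad_top between 0.033 and 0.048 m and angle between tall_bottle_mid's own z axis and vertical below 0.175 rad), for 1 s.
At the end, for the whole second after the job is handed in: The tall bottle stands on the floor of the steel tray, anywhere inside its walls (axis within 53 mm in x and 58 mm in y of its centre, bottle's centre 34 to 46 mm above its floor), upright within 10 degrees; the shaker's plate is back up (within 3 mm) (x of tall_bottle_mid in the frame of tray_in between -0.053 and 0.053 m and y of tall_bottle_mid in the frame of tray_in between -0.058 and 0.058 m and z of tall_bottle_mid in the frame of tray_in between 0.034 and 0.046 m and angle between tall_bottle_mid's own z axis and vertical below 0.175 rad and distance of pad_top from where it was at the start of the episode below 0.003 m); the robot touches nothing.
It also fails if it takes over 67 s, if anything falls off the work surface, if the arm or the gripper's body presses on something with over 40 N, if the wrist force passes 120 N, or if a joint passes its speed limit or range.

## Working session

There is one attempt and no reset: what is moved stays moved. The work goes in short steps, Python scripts to look and compute and a tool call to move; the robot and the scene stay as the last step left them, time stands still between calls to the robot, and variables do not carry over. Pictures are saved under pics/ and viewed, and the job is handed in when it is done.

Besides the shell and the picture viewer there is one more tool, called after "Call:" in YAML: its name, and indented under it one key for each argument. apply_moves: Moves the arm, as the interface text tells. Its arguments: {"type":"object","properties":{"series":{"type":"array"},"squeeze":{"type":"number"}},"required":["series"]}

```bash
mkdir -p pics; python3 - <<'E'
from bench import monitor,camera,bot
import cv2,numpy as np,pickle
s=monitor.get_state();print({k:np.round(v,3).tolist() for k,v in s.items()})
d={}
for n in ["side","top","wrist"]:
    c=camera(n);d[n]=c;cv2.imwrite(f"pics/{n}0.png",c["img"][:,:,::-1]);print(n,c["intrinsics"].round(1).tolist(),c["pose"].round(3).tolist(),[k for k in c])
pickle.dump(d,open("cam0.pkl","wb"))
E
```

```text
{'clock': 0.0, 'joint_positions': [1.124, 0.241, 0.004, 1.335, -0.0, 1.571], 'joint_vel': [-0.001, -0.0, -0.001, -0.0, 0.0, -0.001], 'joint_torque': [-0.0, -37.232, 25.241, 0.017, -0.0, 0.0], 'tool_pos': [215.771, 450.318, 216.906], 'ee_rot': [-0.0, 0.222, 0.975, -0.001], 'force': [-0.72, -0.023, -0.977], 'moment': [0.011, -0.0, -0.008], 'finger_gap': 85.424}
side [[550.0, 0.0, 323.6], [0.0, 550.0, 240.9], [0.0, 0.0, 1.0]] [[0.949, 0.144, -0.281, 136.563], [-0.315, 0.478, -0.82, -1101.265], [0.016, 0.866, 0.499, 781.305], [0.0, 0.0, 0.0, 1.0]] ['img', 'intrinsics', 'pose']
top [[486.3, 0.0, 325.9], [0.0, 486.3, 234.2], [0.0, 0.0, 1.0]] [[-0.016, 0.988, -0.155, 350.343], [-1.0, -0.014, 0.015, 82.337], [0.012, 0.155, 0.988, 1218.757], [0.0, 0.0, 0.0, 1.0]] ['img', 'intrinsics', 'pose']
wrist [[377.0, 0.0, 319.9], [0.0, 377.0, 239.1], [0.0, 0.0, 1.0]] [[0.432, -0.866, -0.253, 151.256], [0.902, 0.414, 0.123, 479.601], [-0.001, -0.281, 0.96, 373.203], [0.0, 0.0, 0.0, 1.0]] ['img', 'intrinsics', 'pose']
```

View pics/side0.png

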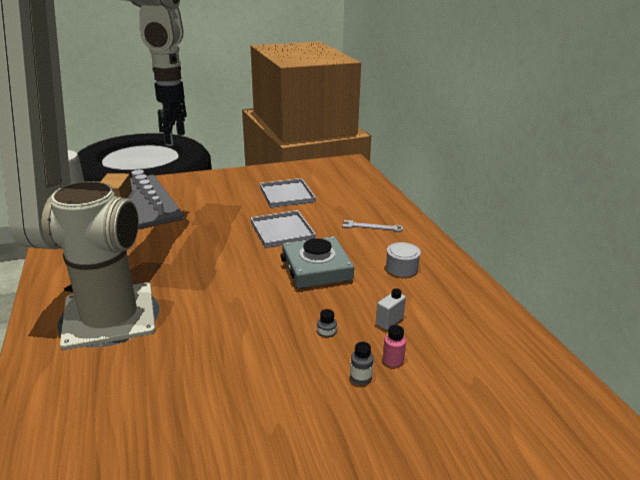

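View pics/top0.png

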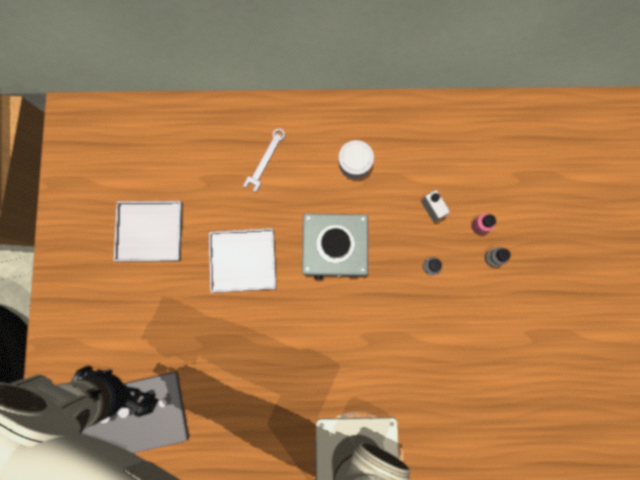

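View pics/wrist0.png

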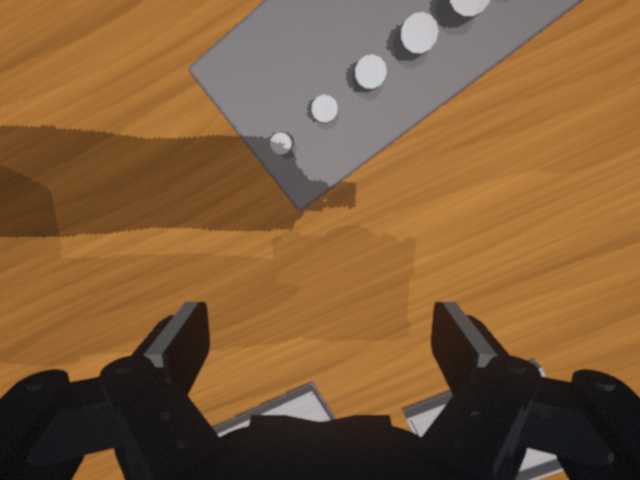

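The side view shows the tall grey bottle at (362,365), the pink one at (394,347), the short one at (327,323), the shaker at (317,255) and the trays at (283,228) and (288,192). In the top view the tall bottle is at (498,257), the plate at (336,243) and the nearer tray at (242,260). Next I'll measure positions.

```bash
cat > h.py <<'E'
import numpy as np,cv2
def ray(c,u,v):
    K=c["intrinsics"];P=c["pose"];d=np.array([(u-K[0,2])/K[0,0],-(v-K[1,2])/K[1,1],-1.]);return P[:3,3],P[:3,:3]@d
def onz(c,u,v,z):
    o,d=ray(c,u,v);return o+d*(z-o[2])/d[2]
def tri(obs):
    A=np.zeros((3,3));b=np.zeros(3);L=[]
    for c,u,v in obs:
        o,d=ray(c,u,v);d=d/np.linalg.norm(d);M=np.eye(3)-np.outer(d,d);A+=M;b+=M@o;L.append((M,o))
    p=np.linalg.solve(A,b);return p,[np.linalg.norm(M@(p-o)) for M,o in L]
def proj(c,p):
    P=c["pose"];q=P[:3,:3].T@(np.array(p)-P[:3,3]);K=c["intrinsics"]
    return K[0,0]*q[0]/-q[2]+K[0,2],K[1,1]*-q[1]/-q[2]+K[1,2]
E
python3 - <<'E'
import pickle,cv2,numpy as np
d=pickle.load(open("cam0.pkl","rb"))
def crop(n,x,y,w,h,f,out):
    cv2.imwrite(out,cv2.resize(d[n]["img"][y:y+h,x:x+w,::-1],None,fx=f,fy=f,interpolation=cv2.INTER_CUBIC))
crop("top",460,200,60,80,7,"pics/tb_top.png")
crop("side",340,310,80,80,7,"pics/tb_side.png")
im=d["top"]["img"]
# dark blobs
g=im.max(2)
m=(g<45).astype(np.uint8)
n,l,st,ce=cv2.connectedComponentsWithStats(m)
for i in range(1,n):
    if st[i,4]>30: print("top",st[i].tolist(),ce[i].round(1))
g=d["side"]["img"].max(2);m=(g<40).astype(np.uint8)
n,l,st,ce=cv2.connectedComponentsWithStats(m)
for i in range(1,n):
    if st[i,4]>30 and ce[i][0]>250: print("side",st[i].tolist(),ce[i].round(1))
E
```

```text
top [487, 217, 7, 7, 31] [490.6 219.6]
top [324, 230, 25, 25, 358] [335.2 242.4]
top [497, 250, 12, 11, 70] [502.1 254.9]
top [0, 306, 27, 77, 1692] [ 11.3 346. ]
top [79, 367, 78, 53, 1644] [115.1 392.8]
top [0, 386, 46, 25, 788] [ 20.4 398.6]
top [77, 410, 12, 18, 123] [ 83.1 417.4]
top [364, 444, 42, 24, 252] [383.7 455.2]
side [304, 239, 27, 16, 340] [317.  246.3]
side [281, 252, 6, 10, 39] [283.5 256.8]
side [392, 289, 9, 9, 70] [395.9 293.2]
side [320, 310, 14, 14, 161] [326.8 316.4]
side [388, 325, 15, 16, 182] [395.4 332.3]
side [355, 342, 16, 17, 214] [362.3 350.1]
```

View pics/tb_top.png

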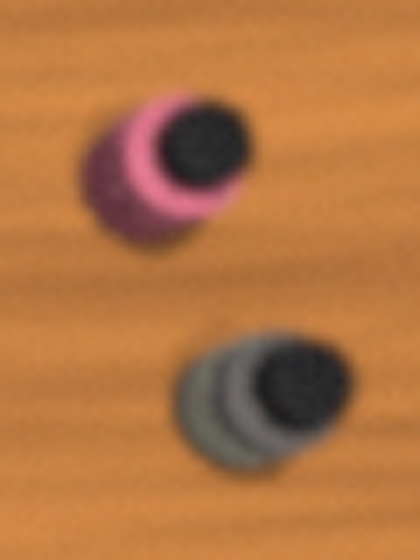

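View pics/tb_side.png

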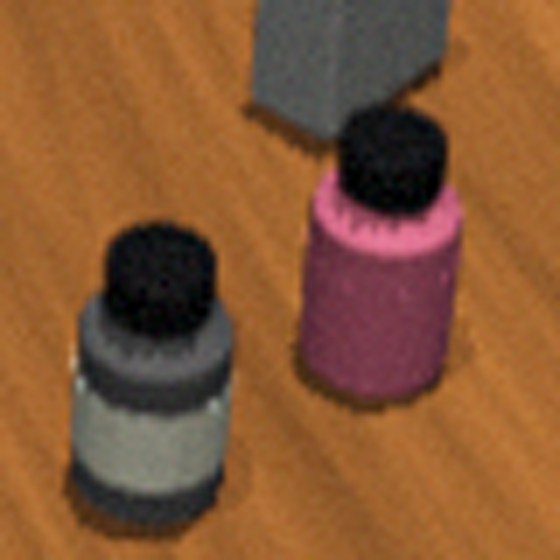

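```bash
python3 - <<'E'
import pickle,cv2,numpy as np
from h import *
d=pickle.load(open("cam0.pkl","rb"));T,S=d["top"],d["side"]
print("tall", onz(T,502.8,254.6,80), onz(S,362.3,345.3,80), tri([(T,502.8,254.6),(S,362.3,345.3)]))
print("pink", onz(T,489,220.3,80), onz(S,395.9,328,80))
# plate
for c,x,y,w,h,n in [(T,300,205,75,75,"t"),(S,290,225,60,50,"s")]:
    im=c["img"][y:y+h,x:x+w]; m=(im.max(2)<75).astype(np.uint8)
    nn,l,st,ce=cv2.connectedComponentsWithStats(m); i=1+st[1:,4].argmax(); print(st[i],ce[i]+[x,y], onz(c,*(ce[i]+[x,y]),76))
# trays
im=T["img"][190:310,100:300].astype(int); m=((im.max(2)-im.min(2))<30)&(im.max(2)>0)
nn,l,st,ce=cv2.connectedComponentsWithStats(m.astype(np.uint8))
for i in range(1,nn):
    if st[i,4]>1000:
        cn=cv2.findContours((l==i).astype(np.uint8),0,2)[0][0]; r=cv2.minAreaRect(cn); c=np.array(r[0])+[100,190]
        b=cv2.boxPoints(r)+[100,190]
        print(r, onz(T,*c,15)); print(np.array([onz(T,*q,18) for q in b]).round(0)[:,:2].tolist())
cv2.imwrite("pics/sh_s.png",cv2.resize(S["img"][175:295,240:360,::-1],None,fx=5,fy=5,interpolation=2))
for n,p in [("short",(433,264)),("can",(435,204))]: print(n,onz(T,*p,50))
E
```

```text
tall [ 473.62033667 -352.09872803   80.        ] [ 475.36757934 -353.26600878   80.        ] (array([ 474.6256162 , -352.62672961,   79.43357804]), [np.float64(0.9726646703041689), np.float64(0.9726646703040678)])
pink [ 556.51223023 -324.98310807   80.        ] [ 559.55081    -324.63699493   80.        ]
[ 22  24  28  28 582] [335.36254296 242.50859107] [508.90476951  43.36299978  76.        ]
[ 13  13  28  22 448] [316.95758929 247.77455357] [506.21649881  28.65581927  76.        ]
((48.0, 41.0), (58.0, 66.0), 90.0) [553.29823834 508.69331202  15.        ]
[[628.0, 593.0], [626.0, 428.0], [479.0, 424.0], [481.0, 586.0]]
((141.83792114257812, 70.25200653076172), (59.58868408203125, 65.06716918945312), 86.90594482421875) [476.39091721 274.1133169   15.        ]
[[547.0, 359.0], [554.0, 197.0], [406.0, 189.0], [400.0, 348.0]]
short [ 456.60820476 -192.47125749   50.        ]
can [ 604.64040784 -204.92435386   50.        ]
```

View pics/sh_s.png

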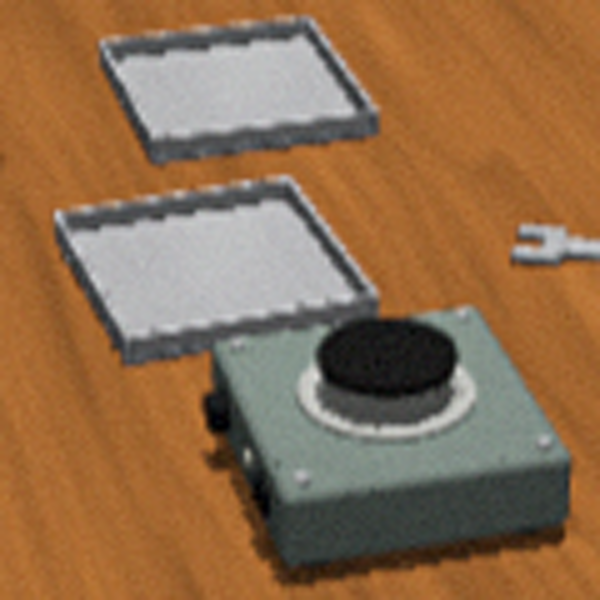

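```bash
python3 - <<'E'
import pickle,cv2,numpy as np
from h import *
d=pickle.load(open("cam0.pkl","rb"));T,S=d["top"],d["side"]
print(tri([(T,335.36,242.5),(S,317.0,246.2)]))
print(onz(S,317,246.2,76))
# box top corner screws, tray far corners side
im=S["img"][225:275,290:350]
for t in (40,55,75):
    m=(im.max(2)<t).astype(np.uint8);nn,l,st,ce=cv2.connectedComponentsWithStats(m); i=1+st[1:,4].argmax()
    cn=cv2.findContours((l==i).astype(np.uint8),0,1)[0][0];e=cv2.fitEllipse(cn);print(t,st[i],e)
# box top corners via green in top
im=T["img"];cv2.imwrite("pics/sh_t.png",cv2.resize(im[195:305,195:385,::-1],None,fx=4.2,fy=4.2,interpolation=2))
E
```

```text
(array([510.23980074,  43.05233301,  71.65425345]), [np.float64(0.7235427283627044), np.float64(0.7235427283627298)])
[508.69798469  36.04520508  76.        ]
40 [ 14  14  27  16 340] ((26.92877960205078, 21.305871963500977), (14.787492752075195, 26.735626220703125), 91.91358947753906)
55 [ 14  13  27  17 352] ((26.811124801635742, 21.251211166381836), (15.278033256530762, 26.921512603759766), 90.54857635498047)
75 [ 13  13  28  22 448] ((27.02787971496582, 23.22702407836914), (20.61028480529785, 27.505661010742188), 94.52664184570312)
```

View pics/sh_t.png

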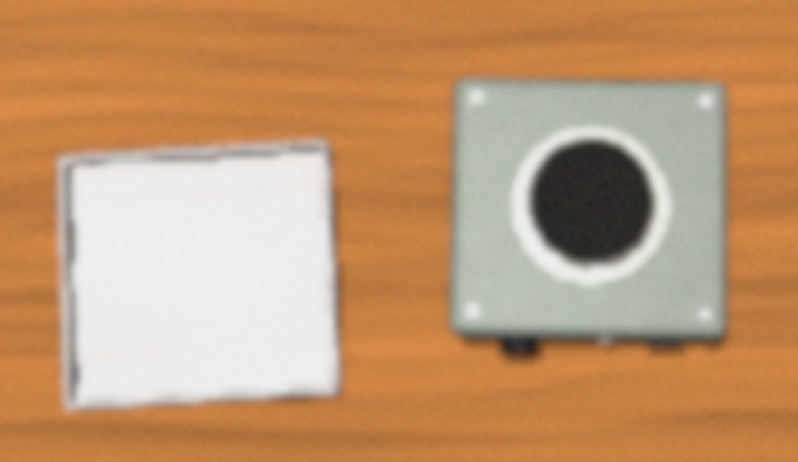

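The top and side views agree on the bottle at about (474,-352). The plate is at about (510,42), with a few mm of doubt, and the nearer tray at about (477,274). I'll move above the bottle.

Call:
apply_moves:
  series:
    - {"gripper": 1,"tx": -0.054,"ty": -0.057,"tz": 0,"yaw": 0.18}
    - {"gripper": 1,"tx": -0.1,"ty": -0.105,"tz": 0,"yaw": 0.36}
    - {"gripper": 1,"tx": -0.14,"ty": -0.147,"tz": 0,"yaw": 0.5}
    - {"gripper": 1,"tx": -0.18,"ty": -0.189,"tz": 0,"yaw": 0.65}
    - {"gripper": 1,"tx": -0.22,"ty": -0.231,"tz": 0,"yaw": 0.8}
    - {"gripper": 1,"tx": -0.26,"ty": -0.273,"tz": 0,"yaw": 0.95}
    - {"gripper": 1,"tx": -0.3,"ty": -0.315,"tz": 0,"yaw": 1.1}
    - {"gripper": 1,"tx": -0.34,"ty": -0.357,"tz": 0,"yaw": 1.25}
    - {"gripper": 1,"tx": -0.38,"ty": -0.4,"tz": 0,"yaw": 1.4}
    - {"gripper": 1,"tx": -0.38,"ty": -0.4,"tz": 0,"yaw": 1.4}
  squeeze: 60

```text
clock: 1.4
tool_pos: [386.2, -78.0, 217.4]
ee_rot: [0.001, 0.8, 0.6, -0.001]
force: [-1.8, 0.0, -0.0]
finger_gap: 85.6
```

```bash
cat >> h.py <<'E'
def axes(s):
    w,x,y,z=s["ee_rot"];from scipy.spatial.transform import Rotation as R
    return R.from_quat([x,y,z,w]).as_matrix()
def goto(s,tgt,phi=None):
    R=axes(s);d=R.T@(np.array(tgt)-s["tool_pos"])/1000
    cur=np.arctan2(R[1,1],R[0,1]);print("clock",s["clock"],"pos",np.round(s["tool_pos"],1),"yaxis deg",np.degrees(cur).round(1),"tilt",R[:,2].round(3),"q",np.round(s["joint_positions"],2),"F",np.round(s["force"],1),"gap",round(float(s["finger_gap"]),1))
    print("d tool m",d.round(4), "yaw",None if phi is None else round(cur-np.radians(phi),3))
E
python3 - <<'E'
from h import *
from bench import monitor
goto(monitor.get_state(),[474.4,-352.5,160],-50)
E
```

```text
clock 1.4 pos [386.2 -78.  217.4] yaxis deg -16.3 tilt [-0.001 -0.002 -1.   ] q [-0.2   0.03 -0.24  1.3  -0.    1.66] F [-1.8  0.  -0. ] gap 85.6
d tool m [-0.2387  0.1616  0.0579] yaw 0.589
```

Call:
apply_moves:
  series:
    - {"gripper": 1,"tx": -0.04,"ty": 0.027,"tz": 0.008,"yaw": 0.1}
    - {"gripper": 1,"tx": -0.08,"ty": 0.054,"tz": 0.018,"yaw": 0.2}
    - {"gripper": 1,"tx": -0.12,"ty": 0.081,"tz": 0.028,"yaw": 0.3}
    - {"gripper": 1,"tx": -0.16,"ty": 0.108,"tz": 0.038,"yaw": 0.4}
    - {"gripper": 1,"tx": -0.2,"ty": 0.135,"tz": 0.048,"yaw": 0.5}
    - {"gripper": 1,"tx": -0.239,"ty": 0.162,"tz": 0.058,"yaw": 0.59}
    - {"gripper": 1,"tx": -0.239,"ty": 0.162,"tz": 0.058,"yaw": 0.59}
    - {"gripper": 1,"tx": -0.239,"ty": 0.162,"tz": 0.058,"yaw": 0.59}
    - {"gripper": 1,"tx": -0.239,"ty": 0.162,"tz": 0.058,"yaw": 0.59}
    - {"gripper": 1,"tx": -0.239,"ty": 0.162,"tz": 0.058,"yaw": 0.59}

```text
clock: 2.65
tool_pos: [474.9, -351.8, 160.8]
ee_rot: [0.001, 0.94, 0.342, -0.0]
force: [0.1, 1.2, 0.3]
finger_gap: 85.4
```

```bash
python3 - <<'E'
from h import *
from bench import monitor,camera
import pickle
c=camera("wrist");cv2.imwrite("pics/w1.png",c["img"][:,:,::-1]);pickle.dump(c,open("w1.pkl","wb"))
goto(monitor.get_state(),[474.4,-352.5,31],-50)
print(proj(c,[474.4,-352.5,80]))
E
```

```text
clock 2.7 pos [ 474.9 -352.   160.7] yaxis deg -50.0 tilt [-0.    -0.003 -1.   ] q [-0.64  0.45  0.15  1.27 -0.    1.81] F [ 0.  -0.5  0.2] gap 85.4
d tool m [-0.0004 -0.0002  0.1297] yaw 0.0
(np.float64(318.08259366590426), np.float64(241.11362167203822))
```

View pics/w1.png

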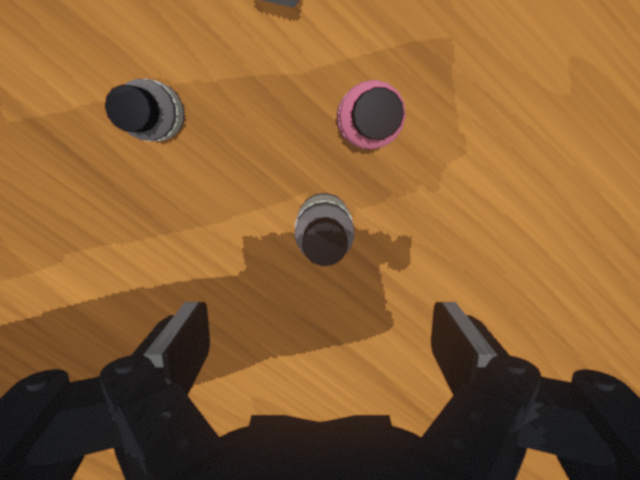

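```bash
python3 - <<'E'
from h import *
import pickle
from bench import monitor
c=pickle.load(open("w1.pkl","rb"))
im=c["img"][190:280,280:370];m=(im.max(2)<50).astype(np.uint8)
nn,l,st,ce=cv2.connectedComponentsWithStats(m);i=1+st[1:,4].argmax();print(st[i],ce[i]+[280,190])
p=onz(c,325,242,80);print(p);print(onz(c,319.9,242,80))
goto(monitor.get_state(),[p[0],p[1],31],-50)
E
```

```text
[ 25  28  42  46 758] [330.34564644 242.49736148]
[ 476.85124237 -356.36926966   80.        ]
[ 474.70064741 -353.80394045   80.        ]
clock 2.7 pos [ 474.9 -352.   160.7] yaxis deg -50.0 tilt [-0.    -0.003 -1.   ] q [-0.64  0.45  0.15  1.27 -0.    1.81] F [ 0.  -0.5  0.2] gap 85.4
d tool m [-0.0011  0.0044  0.1298] yaw 0.0
```

The cap shows at about (325,242), a few mm off towards +ty, so I'll correct by 2.5 mm, descend and grip.

Call:
apply_moves:
  series:
    - {"gripper": 1,"tx": 0,"ty": 0.0025,"tz": 0.02,"yaw": 0}
    - {"gripper": 1,"tx": 0,"ty": 0.0025,"tz": 0.045,"yaw": 0}
    - {"gripper": 1,"tx": 0,"ty": 0.0025,"tz": 0.07,"yaw": 0}
    - {"gripper": 1,"tx": 0,"ty": 0.0025,"tz": 0.09,"yaw": 0}
    - {"gripper": 1,"tx": 0,"ty": 0.0025,"tz": 0.11,"yaw": 0}
    - {"gripper": 1,"tx": 0,"ty": 0.0025,"tz": 0.122,"yaw": 0}
    - {"gripper": 1,"tx": 0,"ty": 0.0025,"tz": 0.129,"yaw": 0}
    - {"gripper": 1,"tx": 0,"ty": 0.0025,"tz": 0.129,"yaw": 0}
    - {"gripper": 1,"tx": 0,"ty": 0.0025,"tz": 0.129,"yaw": 0}
    - {"gripper": 1,"tx": 0,"ty": 0.0025,"tz": 0.129,"yaw": 0}

```text
clock: 3.95
tool_pos: [476.9, -354.6, 32.5]
ee_rot: [0.002, 0.94, 0.342, -0.0]
force: [0.8, 0.4, 0.7]
finger_gap: 85.4
```

Call:
apply_moves:
  series:
    - {"gripper": 0.6,"tx": 0,"ty": 0,"tz": 0,"yaw": 0}
    - {"gripper": 0.55,"tx": 0,"ty": 0,"tz": 0,"yaw": 0}
    - {"gripper": 0.5,"tx": 0,"ty": 0,"tz": 0,"yaw": 0}
    - {"gripper": 0.4,"tx": 0,"ty": 0,"tz": 0,"yaw": 0}
    - {"gripper": 0.3,"tx": 0,"ty": 0,"tz": 0,"yaw": 0}
    - {"gripper": 0.3,"tx": 0,"ty": 0,"tz": 0,"yaw": 0}
    - {"gripper": 0.3,"tx": 0,"ty": 0,"tz": 0,"yaw": 0}
    - {"gripper": 0.3,"tx": 0,"ty": 0,"tz": 0,"yaw": 0}
    - {"gripper": 0.3,"tx": 0,"ty": 0,"tz": 0,"yaw": 0}
    - {"gripper": 0.3,"tx": 0,"ty": 0,"tz": 0,"yaw": 0}
  squeeze: 60

```text
clock: 5.2
tool_pos: [477.1, -354.7, 33.4]
ee_rot: [0.002, 0.94, 0.342, 0.0]
force: [0.1, 2.1, 6.0]
finger_gap: 40.2
```

```bash
python3 - <<'E'
from h import *
from bench import monitor,camera
c=camera("wrist");cv2.imwrite("pics/w2.png",c["img"][:,:,::-1])
c=camera("side");cv2.imwrite("pics/s2.png",cv2.resize(c["img"][230:430,270:470,::-1],None,fx=3,fy=3))
goto(monitor.get_state(),[474.4,-352.5,160],-50)
E
```

```text
clock 5.3 pos [ 477.1 -354.7   33.3] yaxis deg -50.0 tilt [ 0.002 -0.004 -1.   ] q [-0.64  0.56 -0.02  0.99 -0.    1.81] F [-1.3  2.3  5.4] gap 40.4
d tool m [-0.0008 -0.0029 -0.1267] yaw -0.0
```

View pics/w2.png

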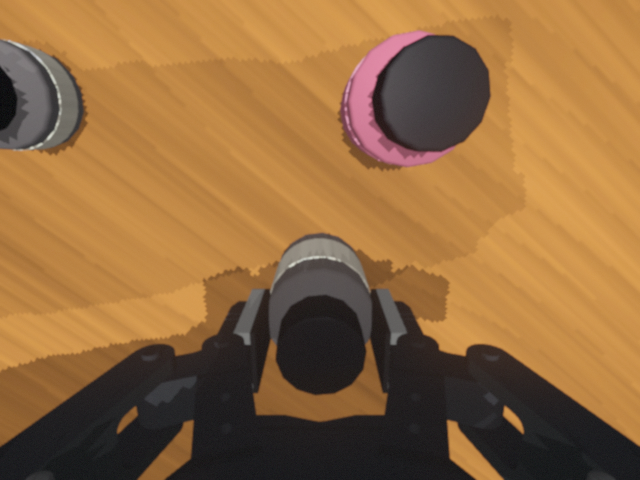

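View pics/s2.png

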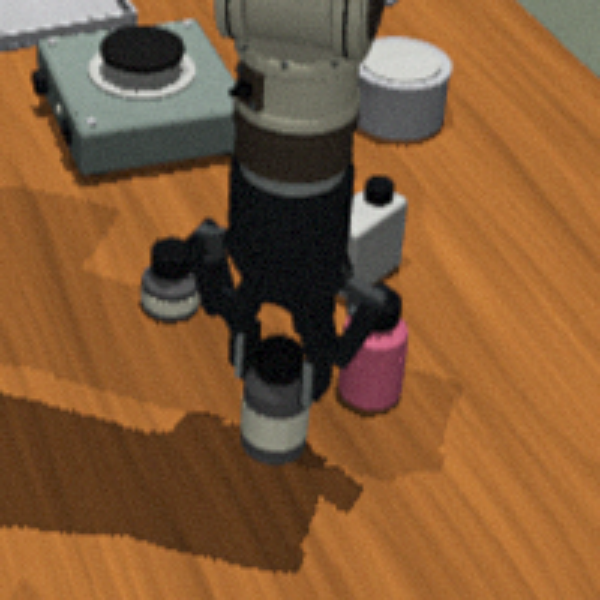

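```bash
python3 - <<'E'
from h import *
from bench import monitor,camera
c=camera("wrist");s=monitor.get_state()
print(np.round(c["pose"],3))
R=axes(s)
for uv,z in [((320,350),80),((320,393),80),((320,235),0),((320,235),54),((277,350),80),((364,350),80)]:
    p=onz(c,*uv,z);print(uv,z,p.round(1),(R.T@(p-s["tool_pos"])).round(1))
cv2.imwrite("pics/w2z.png",cv2.resize(c["img"][220:420,220:420,::-1],None,fx=3,fy=3,interpolation=2))
for off in (0,5,10,15,20): 
    t=s["tool_pos"]+R[:,0]*off; 
    print(off,np.round(proj(c,[t[0],t[1],80]),1))
E
```

```text
[[ 6.43000e-01  7.36000e-01  2.13000e-01  5.31171e+02]
 [-7.66000e-01  6.16000e-01  1.84000e-01 -3.10162e+02]
 [ 4.00000e-03 -2.81000e-01  9.60000e-01  1.89463e+02]
 [ 0.00000e+00  0.00000e+00  0.00000e+00  1.00000e+00]]
(320, 350) 80 [ 477.6 -355.8   80. ] [ -0.3   1.3 -46.7]
(320, 393) 80 [ 464.7 -366.6   80. ] [-17.2   1.3 -46.7]
(320, 235) 0 [ 490.9 -345.1    0. ] [16.8  1.3 33.3]
(320, 235) 54 [ 502.3 -335.1   54. ] [ 31.9   1.3 -20.7]
(277, 350) 80 [ 468.5 -344.8   80. ] [ -0.3 -12.9 -46.7]
(364, 350) 80 [ 486.9 -366.9   80. ] [ -0.4  15.9 -46.6]
0 [316.7 349.3]
5 [316.6 335.9]
10 [316.6 322.2]
15 [316.6 308.1]
20 [316.5 293.8]
```

View pics/w2z.png

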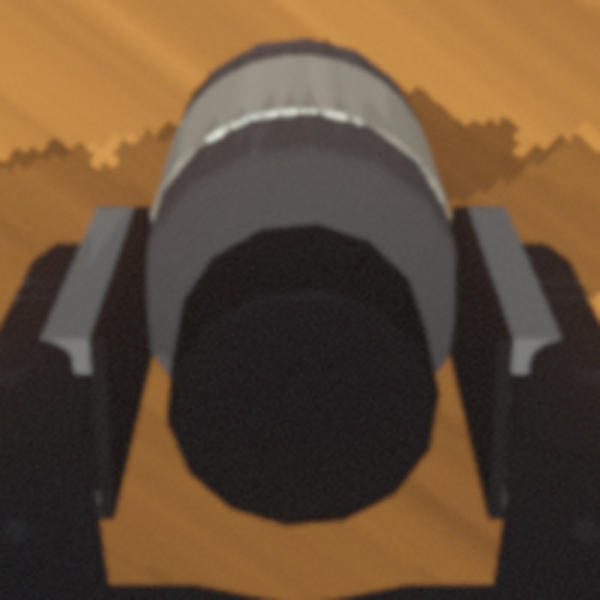

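The bottle is centred between the pads, with the cap at about (321,355). The gap reads 40.4 mm against the stated 44, so I'll confirm the hold by lifting.

Call:
apply_moves:
  series:
    - {"gripper": 0.3,"tx": 0,"ty": 0,"tz": -0.005,"yaw": 0}
    - {"gripper": 0.3,"tx": 0,"ty": 0,"tz": -0.015,"yaw": 0}
    - {"gripper": 0.3,"tx": 0,"ty": 0,"tz": -0.03,"yaw": 0}
    - {"gripper": 0.3,"tx": 0,"ty": 0,"tz": -0.05,"yaw": 0}
    - {"gripper": 0.3,"tx": 0,"ty": 0,"tz": -0.07,"yaw": 0}
    - {"gripper": 0.3,"tx": 0,"ty": 0,"tz": -0.09,"yaw": 0}
    - {"gripper": 0.3,"tx": 0,"ty": 0,"tz": -0.11,"yaw": 0}
    - {"gripper": 0.3,"tx": 0,"ty": 0,"tz": -0.122,"yaw": 0}
    - {"gripper": 0.3,"tx": 0,"ty": 0,"tz": -0.127,"yaw": 0}
    - {"gripper": 0.3,"tx": 0,"ty": 0,"tz": -0.127,"yaw": 0}

```text
clock: 6.6
tool_pos: [476.8, -354.2, 160.4]
ee_rot: [0.002, 0.94, 0.342, 0.0]
force: [0.3, -1.2, -1.1]
finger_gap: 40.5
```

```bash
python3 - <<'E'
from h import *
from bench import monitor,camera
c=camera("wrist");cv2.imwrite("pics/w3.png",c["img"][:,:,::-1])
c=camera("side");cv2.imwrite("pics/s3.png",cv2.resize(c["img"][170:400,270:470,::-1],None,fx=2.6,fy=2.6,interpolation=2))
goto(monitor.get_state(),[512,41,160],-10)
E
```

```text
clock 6.7 pos [ 476.4 -353.9  159.5] yaxis deg -50.0 tilt [ 0.    -0.003 -1.   ] q [-0.64  0.45  0.16  1.27 -0.    1.81] F [-0.  -0.1 -0.9] gap 40.2
d tool m [ 0.2811 -0.2797 -0.0016] yaw -0.698
```

View pics/w3.png

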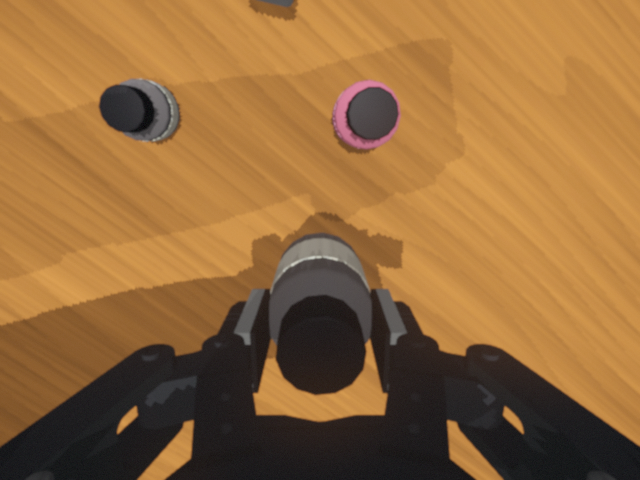

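View pics/s3.png

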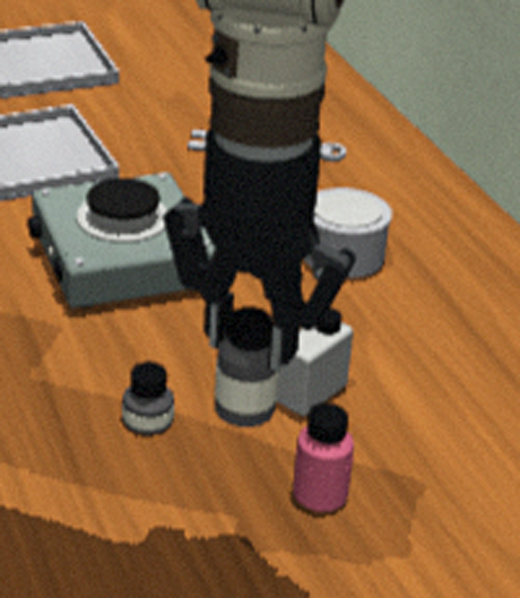

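Call:
apply_moves:
  series:
    - {"gripper": 0.3,"tx": 0.02,"ty": -0.02,"tz": 0,"yaw": -0.06}
    - {"gripper": 0.3,"tx": 0.05,"ty": -0.05,"tz": 0,"yaw": -0.15}
    - {"gripper": 0.3,"tx": 0.08,"ty": -0.08,"tz": 0,"yaw": -0.26}
    - {"gripper": 0.3,"tx": 0.11,"ty": -0.11,"tz": 0,"yaw": -0.37}
    - {"gripper": 0.3,"tx": 0.14,"ty": -0.14,"tz": 0,"yaw": -0.48}
    - {"gripper": 0.3,"tx": 0.17,"ty": -0.17,"tz": 0,"yaw": -0.59}
    - {"gripper": 0.3,"tx": 0.2,"ty": -0.195,"tz": 0,"yaw": -0.68}
    - {"gripper": 0.3,"tx": 0.212,"ty": -0.21,"tz": 0,"yaw": -0.7}
    - {"gripper": 0.3,"tx": 0.212,"ty": -0.21,"tz": 0,"yaw": -0.7}
    - {"gripper": 0.3,"tx": 0.212,"ty": -0.21,"tz": 0,"yaw": -0.7}

```text
clock: 7.95
tool_pos: [503.6, -57.6, 158.4]
ee_rot: [0.001, 0.766, 0.643, -0.001]
force: [0.2, 0.3, -1.1]
finger_gap: 40.6
```

```bash
python3 - <<'E'
from h import *
from bench import monitor,camera
import pickle
c=camera("wrist");cv2.imwrite("pics/w4.png",c["img"][:,:,::-1]);pickle.dump(c,open("w4.pkl","wb"))
goto(monitor.get_state(),[510,44,150],-10)
print(proj(c,[510,42,76]))
E
```

```text
clock 8.0 pos [503.7 -57.8 158.5] yaxis deg -10.0 tilt [ 0.    -0.003 -1.   ] q [-0.11  0.29 -0.09  1.19 -0.    1.63] F [-0.  -0.7 -0.6] gap 40.7
d tool m [ 0.1014 -0.0115  0.0082] yaw -0.0
(np.float64(300.8230021981187), np.float64(75.3412499183826))
```

View pics/w4.png

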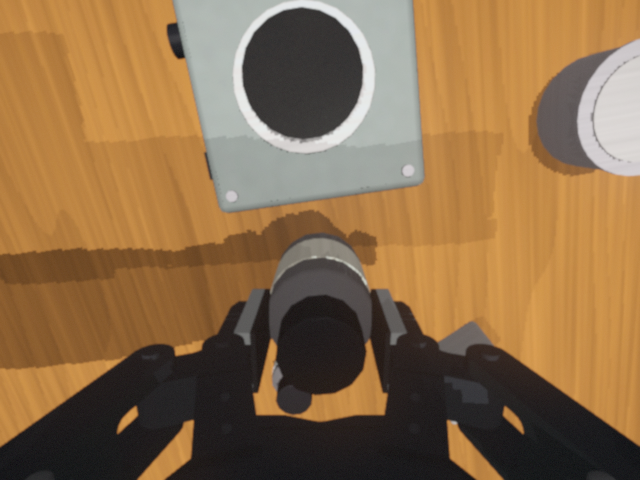

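The plate centre is at about (303,74), against a predicted (301,75), so the views agree within about 1.5 mm. Moving over it.

Call:
apply_moves:
  series:
    - {"gripper": 0.3,"tx": 0.015,"ty": -0.001,"tz": 0,"yaw": 0}
    - {"gripper": 0.3,"tx": 0.04,"ty": -0.003,"tz": 0,"yaw": 0}
    - {"gripper": 0.3,"tx": 0.065,"ty": -0.006,"tz": 0,"yaw": 0}
    - {"gripper": 0.3,"tx": 0.085,"ty": -0.009,"tz": 0.004,"yaw": 0}
    - {"gripper": 0.3,"tx": 0.097,"ty": -0.01,"tz": 0.012,"yaw": 0}
    - {"gripper": 0.3,"tx": 0.101,"ty": -0.0105,"tz": 0.024,"yaw": 0}
    - {"gripper": 0.3,"tx": 0.101,"ty": -0.0105,"tz": 0.034,"yaw": 0}
    - {"gripper": 0.3,"tx": 0.101,"ty": -0.0105,"tz": 0.038,"yaw": 0}
    - {"gripper": 0.3,"tx": 0.101,"ty": -0.0105,"tz": 0.038,"yaw": 0}
    - {"gripper": 0.3,"tx": 0.101,"ty": -0.0105,"tz": 0.038,"yaw": 0}

```text
clock: 9.25
tool_pos: [511.2, 43.0, 120.5]
ee_rot: [0.002, 0.766, 0.643, -0.001]
force: [-0.4, -0.4, -0.7]
finger_gap: 40.1
```

```bash
python3 - <<'E'
from h import *
from bench import monitor,camera
c=camera("side");cv2.imwrite("pics/s5.png",cv2.resize(c["img"][160:300,250:390,::-1],None,fx=4,fy=4,interpolation=2))
c=camera("top");cv2.imwrite("pics/t5.png",cv2.resize(c["img"][180:310,260:400,::-1],None,fx=4,fy=4,interpolation=2))
goto(monitor.get_state(),[511,44,95],-10)
E
```

```text
clock 9.35 pos [511.3  43.1 120.6] yaxis deg -10.0 tilt [ 0.001 -0.003 -1.   ] q [ 0.09  0.33 -0.14  1.1  -0.    1.83] F [ 0.6  0.2 -0.8] gap 40.5
d tool m [ 0.0009 -0.0005  0.0256] yaw -0.0
```

View pics/s5.png

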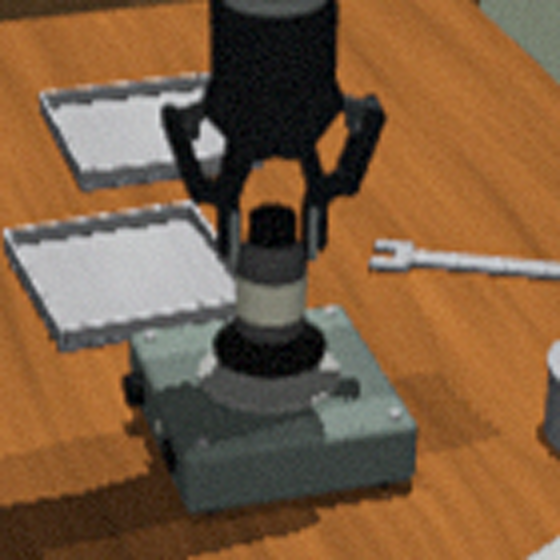

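View pics/t5.png

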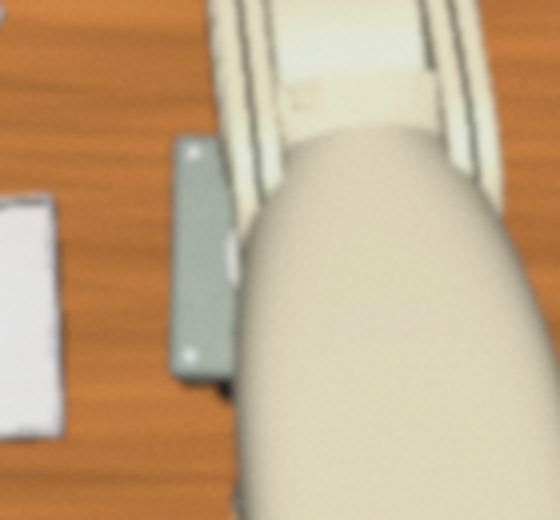

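The side view shows the foot just above the disc and centred on it. Pressing down in stages.

Call:
apply_moves:
  series:
    - {"gripper": 0.3,"tx": 0.001,"ty": 0,"tz": 0.004,"yaw": 0}
    - {"gripper": 0.3,"tx": 0.001,"ty": 0,"tz": 0.008,"yaw": 0}
    - {"gripper": 0.3,"tx": 0.001,"ty": 0,"tz": 0.011,"yaw": 0}
    - {"gripper": 0.3,"tx": 0.001,"ty": 0,"tz": 0.014,"yaw": 0}
    - {"gripper": 0.3,"tx": 0.001,"ty": 0,"tz": 0.017,"yaw": 0}
    - {"gripper": 0.3,"tx": 0.001,"ty": 0,"tz": 0.02,"yaw": 0}
    - {"gripper": 0.3,"tx": 0.001,"ty": 0,"tz": 0.022,"yaw": 0}
    - {"gripper": 0.3,"tx": 0.001,"ty": 0,"tz": 0.024,"yaw": 0}
    - {"gripper": 0.3,"tx": 0.001,"ty": 0,"tz": 0.024,"yaw": 0}
    - {"gripper": 0.3,"tx": 0.001,"ty": 0,"tz": 0.024,"yaw": 0}

```text
clock: 10.6
tool_pos: [511.3, 44.1, 97.2]
ee_rot: [0.002, 0.766, 0.643, -0.001]
force: [-3.1, -0.1, 7.5]
finger_gap: 40.2
```

Call:
apply_moves:
  series:
    - {"gripper": 0.3,"tx": 0,"ty": 0,"tz": 0.002,"yaw": 0}
    - {"gripper": 0.3,"tx": 0,"ty": 0,"tz": 0.004,"yaw": 0}
    - {"gripper": 0.3,"tx": 0,"ty": 0,"tz": 0.005,"yaw": 0}
    - {"gripper": 0.3,"tx": 0,"ty": 0,"tz": 0.006,"yaw": 0}
    - {"gripper": 0.3,"tx": 0,"ty": 0,"tz": 0.006,"yaw": 0}
    - {"gripper": 0.3,"tx": 0,"ty": 0,"tz": 0.006,"yaw": 0}
    - {"gripper": 0.3,"tx": 0,"ty": 0,"tz": 0.006,"yaw": 0}
    - {"gripper": 0.3,"tx": 0,"ty": 0,"tz": 0.006,"yaw": 0}
    - {"gripper": 0.3,"tx": 0,"ty": 0,"tz": 0.006,"yaw": 0}
    - {"gripper": 0.3,"tx": 0,"ty": 0,"tz": 0.006,"yaw": 0}

```text
clock: 11.85
tool_pos: [511.5, 44.2, 95.0]
ee_rot: [0.002, 0.766, 0.643, 0.001]
force: [-11.1, -0.3, 27.2]
finger_gap: 40.1
```

```bash
python3 - <<'E'
from h import *
from bench import monitor,camera
c=camera("side");cv2.imwrite("pics/s6.png",cv2.resize(c["img"][160:300,250:390,::-1],None,fx=4,fy=4,interpolation=2))
c=camera("wrist");cv2.imwrite("pics/w6.png",c["img"][:,:,::-1])
goto(monitor.get_state(),[511,44,95],-10)
E
```

```text
clock 11.95 pos [511.4  44.2  95. ] yaxis deg -10.0 tilt [ 0.004 -0.003 -1.   ] q [ 0.09  0.35 -0.18  1.04 -0.    1.83] F [-10.5   0.5  26.4] gap 40.4
d tool m [-0.0003 -0.0004  0.    ] yaw -0.0
```

View pics/s6.png

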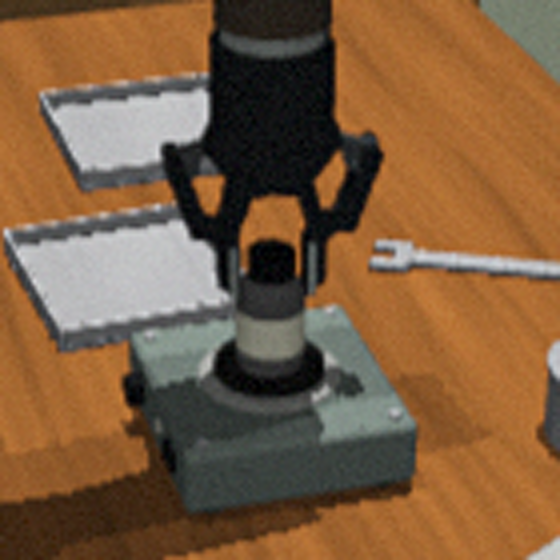

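View pics/w6.png

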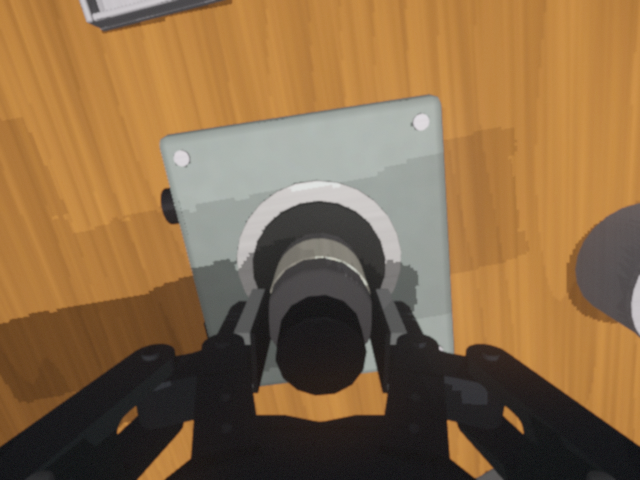

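The plate is at its stop: 26 N, TCP at z 95.0 (14 mm below contact) and the bottle centred. Holding.

Call:
apply_moves:
  series:
    - {"gripper": 0.3,"tx": 0,"ty": 0,"tz": 0.003,"yaw": 0}
    - {"gripper": 0.3,"tx": 0,"ty": 0,"tz": 0.003,"yaw": 0}
    - {"gripper": 0.3,"tx": 0,"ty": 0,"tz": 0.003,"yaw": 0}
    - {"gripper": 0.3,"tx": 0,"ty": 0,"tz": 0.003,"yaw": 0}
    - {"gripper": 0.3,"tx": 0,"ty": 0,"tz": 0.003,"yaw": 0}
    - {"gripper": 0.3,"tx": 0,"ty": 0,"tz": 0.003,"yaw": 0}
    - {"gripper": 0.3,"tx": 0,"ty": 0,"tz": 0.003,"yaw": 0}
    - {"gripper": 0.3,"tx": 0,"ty": 0,"tz": 0.003,"yaw": 0}
    - {"gripper": 0.3,"tx": 0,"ty": 0,"tz": 0.003,"yaw": 0}
    - {"gripper": 0.3,"tx": 0,"ty": 0,"tz": 0.003,"yaw": 0}

```text
clock: 13.2
tool_pos: [511.4, 44.2, 95.1]
ee_rot: [0.003, 0.766, 0.643, 0.001]
force: [-8.5, -1.0, 22.2]
finger_gap: 40.5
```

Call:
apply_moves:
  series:
    - {"gripper": 0.3,"tx": 0,"ty": 0,"tz": 0.003,"yaw": 0}
    - {"gripper": 0.3,"tx": 0,"ty": 0,"tz": 0.003,"yaw": 0}
    - {"gripper": 0.3,"tx": 0,"ty": 0,"tz": 0.003,"yaw": 0}
    - {"gripper": 0.3,"tx": 0,"ty": 0,"tz": -0.002,"yaw": 0}
    - {"gripper": 0.3,"tx": 0,"ty": 0,"tz": -0.01,"yaw": 0}
    - {"gripper": 0.3,"tx": 0,"ty": 0,"tz": -0.02,"yaw": 0}
    - {"gripper": 0.3,"tx": 0,"ty": 0,"tz": -0.035,"yaw": 0}
    - {"gripper": 0.3,"tx": 0,"ty": 0,"tz": -0.05,"yaw": 0}
    - {"gripper": 0.3,"tx": 0,"ty": 0,"tz": -0.06,"yaw": 0}
    - {"gripper": 0.3,"tx": 0,"ty": 0,"tz": -0.06,"yaw": 0}

```text
clock: 14.45
tool_pos: [511.9, 44.4, 156.2]
ee_rot: [0.003, 0.766, 0.643, 0.002]
force: [-0.9, 0.3, -1.1]
finger_gap: 40.5
```

```bash
python3 - <<'E'
from h import *
from bench import monitor,camera
c=camera("side");cv2.imwrite("pics/s7.png",cv2.resize(c["img"][130:300,230:390,::-1],None,fx=3.5,fy=3.5,interpolation=2))
c=camera("wrist");cv2.imwrite("pics/w7.png",c["img"][:,:,::-1])
print(proj(c,[477,274,4]), [np.round(proj(c,p),0) for p in ([406,189,18],[554,197,18],[547,359,18],[400,348,18])])
goto(monitor.get_state(),[477,274,150],-10)
E
```

```text
(np.float64(207.83855831905697), np.float64(-106.20101888604671)) [array([135.,  48.]), array([341.,  -6.]), array([ 283., -328.]), array([  41., -244.])]
clock 14.55 pos [510.9  44.3 154.9] yaxis deg -10.0 tilt [ 0.005 -0.003 -1.   ] q [ 0.09  0.3  -0.09  1.18 -0.    1.83] F [ 0.7  0.5 -1.6] gap 40.6
d tool m [ 0.2203 -0.0734  0.0041] yaw -0.0
```

View pics/s7.png

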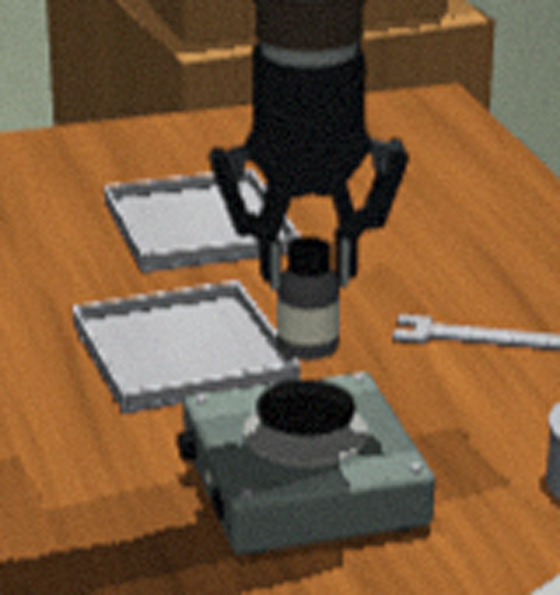

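View pics/w7.png

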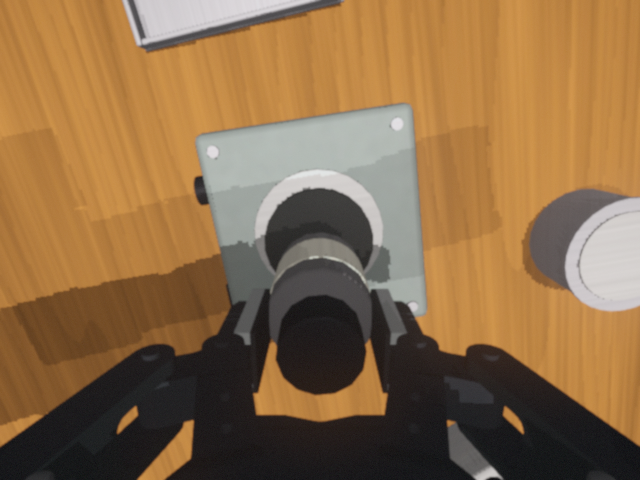

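The plate has risen and the bottle is still held upright. The near tray corner is at (145,47), against a predicted (135,48). Moving over the tray.

Call:
apply_moves:
  series:
    - {"gripper": 0.3,"tx": 0.015,"ty": -0.005,"tz": 0,"yaw": 0}
    - {"gripper": 0.3,"tx": 0.045,"ty": -0.015,"tz": 0,"yaw": 0}
    - {"gripper": 0.3,"tx": 0.08,"ty": -0.026,"tz": 0,"yaw": 0}
    - {"gripper": 0.3,"tx": 0.115,"ty": -0.038,"tz": 0,"yaw": 0}
    - {"gripper": 0.3,"tx": 0.15,"ty": -0.05,"tz": 0,"yaw": 0}
    - {"gripper": 0.3,"tx": 0.18,"ty": -0.06,"tz": 0,"yaw": 0}
    - {"gripper": 0.3,"tx": 0.205,"ty": -0.068,"tz": 0.005,"yaw": 0}
    - {"gripper": 0.3,"tx": 0.219,"ty": -0.072,"tz": 0.02,"yaw": 0}
    - {"gripper": 0.3,"tx": 0.221,"ty": -0.073,"tz": 0.04,"yaw": 0}
    - {"gripper": 0.3,"tx": 0.221,"ty": -0.073,"tz": 0.05,"yaw": 0}

```text
clock: 15.8
tool_pos: [476.1, 274.1, 101.8]
ee_rot: [0.002, 0.766, 0.643, -0.001]
force: [-1.1, 0.7, -0.5]
finger_gap: 40.9
```

```bash
python3 - <<'E'
from h import *
from bench import monitor,camera
c=camera("side");cv2.imwrite("pics/s8.png",cv2.resize(c["img"][130:300,230:390,::-1],None,fx=3.5,fy=3.5,interpolation=2))
c=camera("wrist");cv2.imwrite("pics/w8.png",c["img"][:,:,::-1])
goto(monitor.get_state(),[477,275,38],-10)
E
```

```text
clock 15.9 pos [476.3 273.6 102.1] yaxis deg -10.0 tilt [ 0.002 -0.005 -1.   ] q [ 0.52  0.41 -0.06  1.1  -0.01  2.27] F [ 0.2 -0.2 -1.9] gap 40.2
d tool m [0.0018 0.0003 0.0641] yaw -0.001
```

View pics/s8.png

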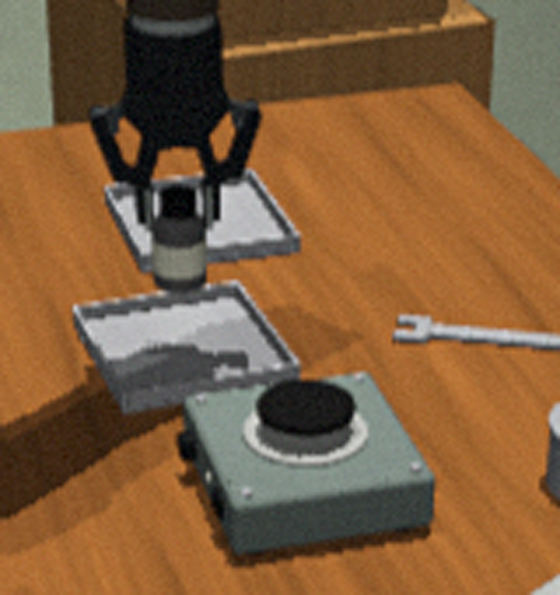

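View pics/w8.png

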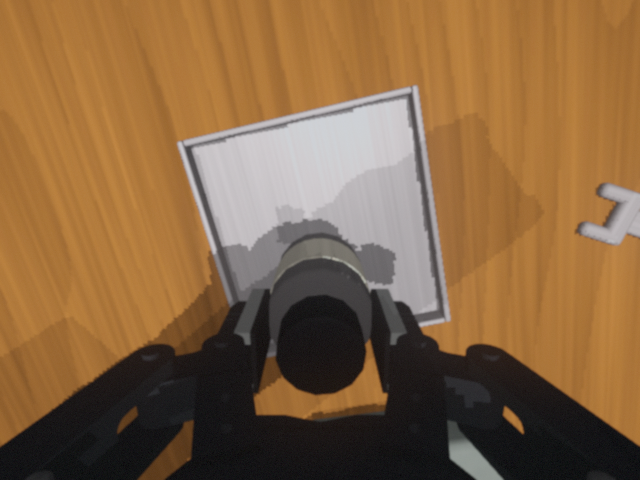

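Call:
apply_moves:
  series:
    - {"gripper": 0.3,"tx": 0.001,"ty": 0,"tz": 0.01,"yaw": 0}
    - {"gripper": 0.3,"tx": 0.001,"ty": 0,"tz": 0.025,"yaw": 0}
    - {"gripper": 0.3,"tx": 0.001,"ty": 0,"tz": 0.04,"yaw": 0}
    - {"gripper": 0.3,"tx": 0.001,"ty": 0,"tz": 0.05,"yaw": 0}
    - {"gripper": 0.3,"tx": 0.001,"ty": 0,"tz": 0.057,"yaw": 0}
    - {"gripper": 0.3,"tx": 0.001,"ty": 0,"tz": 0.061,"yaw": 0}
    - {"gripper": 0.3,"tx": 0.001,"ty": 0,"tz": 0.063,"yaw": 0}
    - {"gripper": 0.3,"tx": 0.001,"ty": 0,"tz": 0.0645,"yaw": 0}
    - {"gripper": 0.3,"tx": 0.001,"ty": 0,"tz": 0.065,"yaw": 0}
    - {"gripper": 0.3,"tx": 0.001,"ty": 0,"tz": 0.065,"yaw": 0}

```text
clock: 17.15
tool_pos: [476.8, 274.4, 37.4]
ee_rot: [0.002, 0.766, 0.643, -0.001]
force: [0.1, -0.8, 0.1]
finger_gap: 40.0
```

```bash
python3 - <<'E'
from h import *
from bench import monitor,camera
c=camera("side");cv2.imwrite("pics/s9.png",cv2.resize(c["img"][130:300,230:390,::-1],None,fx=3.5,fy=3.5,interpolation=2))
goto(monitor.get_state(),[477,275,37.3],-10)
E
```

```text
clock 17.2 pos [476.8 274.3  37.4] yaxis deg -10.0 tilt [ 0.002 -0.005 -1.   ] q [ 0.53  0.48 -0.14  0.95 -0.01  2.27] F [-0.1 -0.6  0.2] gap 40.6
d tool m [0.0007 0.0001 0.0001] yaw -0.001
```

View pics/s9.png

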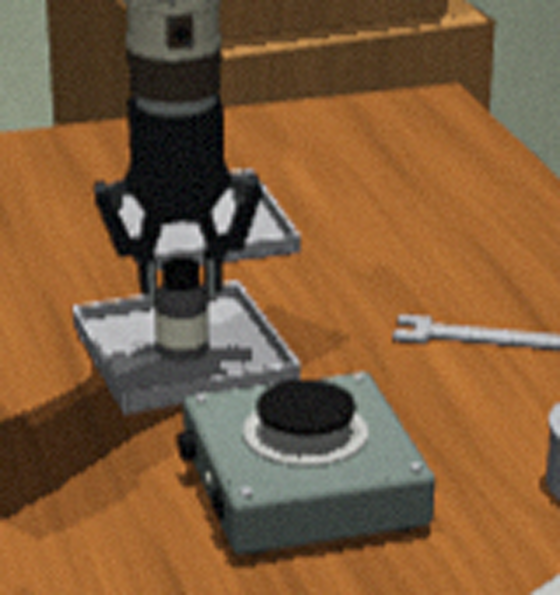

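The force went from about -1 to +0.2 N, so the tray floor now carries the bottle. Opening the gripper, then rising straight up.

Call:
apply_moves:
  series:
    - {"gripper": 0.55,"tx": 0,"ty": 0,"tz": 0,"yaw": 0}
    - {"gripper": 0.6,"tx": 0,"ty": 0,"tz": 0,"yaw": 0}
    - {"gripper": 0.65,"tx": 0,"ty": 0,"tz": 0,"yaw": 0}
    - {"gripper": 0.7,"tx": 0,"ty": 0,"tz": 0,"yaw": 0}
    - {"gripper": 0.8,"tx": 0,"ty": 0,"tz": 0,"yaw": 0}
    - {"gripper": 0.9,"tx": 0,"ty": 0,"tz": 0,"yaw": 0}
    - {"gripper": 1,"tx": 0,"ty": 0,"tz": 0,"yaw": 0}
    - {"gripper": 1,"tx": 0,"ty": 0,"tz": 0,"yaw": 0}
    - {"gripper": 1,"tx": 0,"ty": 0,"tz": 0,"yaw": 0}
    - {"gripper": 1,"tx": 0,"ty": 0,"tz": 0,"yaw": 0}

```text
clock: 18.45
tool_pos: [476.8, 274.4, 37.4]
ee_rot: [0.002, 0.766, 0.643, -0.001]
force: [0.3, -1.8, 0.6]
finger_gap: 85.5
```

Call:
apply_moves:
  series:
    - {"gripper": 1,"tx": 0,"ty": 0,"tz": -0.005,"yaw": 0}
    - {"gripper": 1,"tx": 0,"ty": 0,"tz": -0.015,"yaw": 0}
    - {"gripper": 1,"tx": 0,"ty": 0,"tz": -0.03,"yaw": 0}
    - {"gripper": 1,"tx": 0,"ty": 0,"tz": -0.05,"yaw": 0}
    - {"gripper": 1,"tx": 0,"ty": 0,"tz": -0.075,"yaw": 0}
    - {"gripper": 1,"tx": 0,"ty": 0,"tz": -0.1,"yaw": 0}
    - {"gripper": 1,"tx": 0,"ty": 0,"tz": -0.125,"yaw": 0}
    - {"gripper": 1,"tx": 0,"ty": 0,"tz": -0.145,"yaw": 0}
    - {"gripper": 1,"tx": 0,"ty": 0,"tz": -0.15,"yaw": 0}
    - {"gripper": 1,"tx": 0,"ty": 0,"tz": -0.15,"yaw": 0}

```text
clock: 19.7
tool_pos: [476.6, 275.1, 187.8]
ee_rot: [0.003, 0.766, 0.643, -0.0]
force: [-0.1, -0.3, 0.1]
finger_gap: 85.4
```

```bash
python3 - <<'E'
from h import *
from bench import monitor,camera
c=camera("side");cv2.imwrite("pics/s10.png",cv2.resize(c["img"][130:300,230:390,::-1],None,fx=3.5,fy=3.5,interpolation=2))
print("pred plate",proj(c,[510,42,76]))
c=camera("wrist");cv2.imwrite("pics/w10.png",c["img"][:,:,::-1])
goto(monitor.get_state(),[477,275,187],-10);print(proj(c,[477,273,84]))
E
```

```text
pred plate (np.float64(316.7717898630428), np.float64(244.98249902594807))
clock 19.8 pos [475.9 274.7 186.7] yaxis deg -10.0 tilt [ 0.001 -0.005 -1.   ] q [ 0.53  0.35  0.08  1.3  -0.01  2.27] F [ 0.  -0.5 -0.2] gap 85.5
d tool m [ 0.0004  0.001  -0.0003] yaw -0.001
(np.float64(320.9521391857336), np.float64(232.22401370251652))
```

View pics/s10.png

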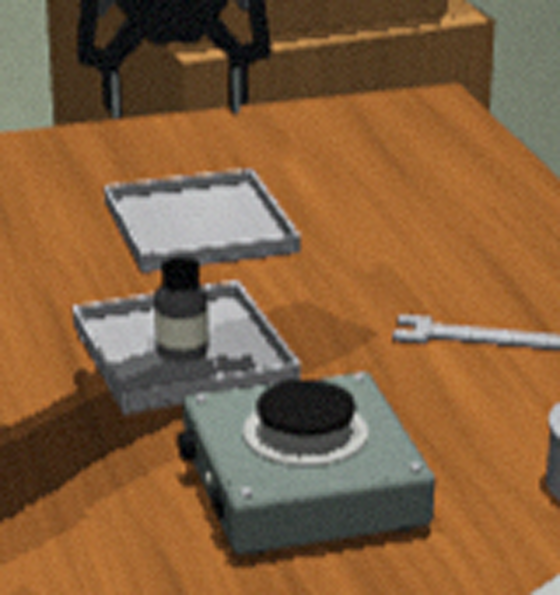

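View pics/w10.png

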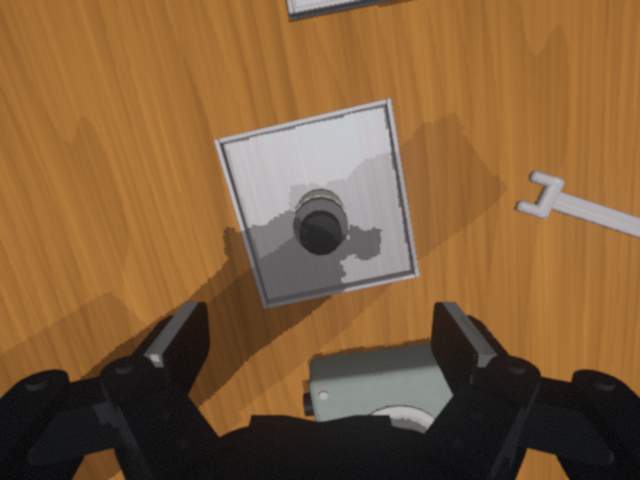

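The bottle stands upright mid-tray with its cap at (321,232), as predicted. The plate is up and the gripper is clear.

```bash
python3 -c "
from bench import bot
print(bot.close_job())"
```

```text
the job is handed in; nothing more can be done
None
```

I shook the tall grey bottle on the shaker plate, stood it in the nearer tray and let go. I then handed the job in at about 20 s of the 67 s allowed; no verdict is reported.

**Press:** The bottle went straight down, centred to within a few mm, until the plate met its stop. The tool sat 14 mm below contact with 22–27 N on the wrist. It stayed there for a little over two seconds.

**Placing:** The last pictures show the bottle upright near the middle of the tray and the plate back up. The gripper is open and about 100 mm above the bottle, touching nothing.

**Disagreements:**
- **Finger opening:** it read 40.4 mm on a bottle stated as 44 mm wide, but the hold stayed steady throughout.
- **Plate position:** the top and side cameras differed by several mm (up to about 7) in y. The wrist camera agreed with the value I used to within about 1.5 mm.
- **Bottle position:** the wrist camera put it about 4 mm from where the other two did, so I corrected the grasp by 2.5 mm.

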